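# Set the screw foot of a mitre saw's extension wing and lock it

## Task

The foot at the end of the mitre saw's extension wing hangs just clear of the plywood packer below it. Turn the black knob to screw the foot down until it just touches the packer - bearing lightly, not jacking the wing up - then swing the red clamp lever down fully home to lock it. Leave the other things on the bench where they are.

Things in the scene. Friction and masses are not known exactly. Their poses are not given: they have to be found in the camera images.
- foot (a joint): Turn of the screw foot (knob, stud and pad are one piece), rad, 0 to 12; starts 0 to 1.2. Grows clockwise seen from above, which screws the foot DOWN, 4 mm a turn; it touches 1.9 to 6.1 rad from the start. Free drag of the thread about 0.05 N m; once the pad rubs on the packer the knob gets stiffer by about 0.01 N m per newton of load on the pad. It stays where it is left.
- knob_mid (a point): Middle of the black round fluted knob on top of the screw foot, on its vertical axis: 50 mm diameter, 24 mm high (12 mm above and below this point); grip it at any angle. 11 to 15 mm clear below the knob down to the grey lug. The knob sinks with the foot. Within 65 mm of the axis nothing else stands higher than the lug; the wing, 105 mm high, begins 95 mm away.
- pad: Rubber-faced round pad at the bottom of the screw foot, 50 mm diameter, 11 mm thick; origin at the centre of its underside, z up. It starts 1.2 to 3.9 mm above a brown plywood packer on the bench, 100 mm square, 7.2 to 9 mm thick: the height of its top is not known exactly, so the touch must be felt at the knob. From the touch, the load rises about 24 N per rad of further turning (37 N per mm).
- clamp (a joint): Angle of the red clamp lever, rad: 0 open (grip points up, 58 degrees above level, away from the saw), 1.01 fully home against its stop (level). Starts 0 to 0.15. A stiff hinge (0.22 N m, about 3 N pushed at the grip), stays where left.
- clamp_grip (a point): Point in the red lever's round plastic grip (16 mm diameter, its round end 91 mm from the pivot axis); this point lies on the grip's middle line, 72 mm from the pivot axis. Push it down in an arc about the pivot.
- clamp_pivot (a point): Fixed point on the lever's pivot axis, 45 mm above the bench; from the knob's axis it lies 88 mm along the saw's +x and 31 mm along its +y. Its axes are those of the saw: the pivot axis is x, the lever's grip swings in the y-z plane from up towards +y. The hub is 26 mm in diameter and 18 mm wide.
- saw: Mitre saw with its extension wing, fixed to the bench. Origin on the bench surface, straight below the knob's axis; z up, y level along the wing and away from the saw, x level across the wing, towards the clamp lever. The saw itself stands 0.32 to 0.74 m from here on the -y side, up to 0.42 m high; wing and saw table are 105 mm high.
- offcut: Loose softwood offcut, 130 x 45 x 20 mm, lying on the bench near the foot; origin at the centre of its underside. Leave it.
- spare_foot: A loose spare screw foot of the same kind standing on its pad, 50 mm diameter, 76 mm high; origin under its centre. Not the one to turn; leave it.
- glue: Yellow glue bottle, 64 mm diameter, 190 mm high; origin under its centre. Leave it.
- screw_jar: Glass screw jar with a steel lid, 72 mm diameter, 85 mm high; origin under its centre. Leave it.
- driver: Screwdriver with a red handle, lying along its x axis. Leave it.
- tape: Yellow tape measure, 70 x 35 x 62 mm; origin under its centre. Leave it.
- square: Steel try square with a blue stock, 200 x 100 mm, lying on the wing; origin under the middle of its blade. Leave it.

How it is judged:
By the outcome, as a careful person would: the job done as asked, in the order asked, and still so for the second after the job is handed in, with the robot touching nothing.
It also fails if it takes over 72 s, if anything falls off the work surface, if the arm or the gripper's body presses on something with over 40 N, if the wrist force passes 120 N, or if a joint passes its speed limit or range.

## Robot

A 6-joint arm with a two-finger parallel gripper is mounted at the origin on the work surface. World frame = base frame: x ahead of the robot, y to its left, z up, the work surface at z = 0. Lengths are in mm, angles in rad, forces in N, time in s.
With the tool pointing down it reaches from about 250 to 800 mm from the base axis. Payload 3.9 kg.
Tool frame: the origin (TCP) lies midway between the tips of the shut fingers; the grasp point (between the pads) lies r.pinch_z behind it (r.pinch_z is the distance from the TCP to the grasp point, in mm); z points along the fingers, y is the direction in which the jaws open and shut (so a half turn about z gives the same grasp; the last joint's range is limited). The gripper opens to 85 mm and grips with 20 to 120 N. Pads are 22 mm wide; open, the fingers measure 114 mm over their backs; the gripper's body (76 mm by 85 mm) begins 54 mm behind the grasp point. The pads swing forward as they close: fully open they stand 13 mm farther back than shut.
Start: joints at [-1.129, 0.26, -0.138, 1.173, 0, 1.571], TCP at [224.467, -474.584, 231.304] pointing down, gripper open.
Joint ranges: [-2.78, 2.78], [-0.83, 1.72], [-1.28, 1.37], [-1.9, 2.12], [-1.57, 1.48], [-3.14, 3.14]. Speed limits (rad/s): [2.57, 2.57, 3.14, 3.14, 3.14, 3.14].

## Interface

Orientations are given as a 3x3 rotation matrix whose columns are the frame's x, y, z axes.
In Python, from workcell import r, ik, cams gives the robot as it stands. The module is installed in compiled form; this text tells all that it offers. Calls block until the motion is done:
- r.move_to(position, orientation): joint-space move of the TCP to a pose.
- r.move_linear(position, feed=150, rotation=None, max_force=None): straight line of the TCP; rotation=None keeps the orientation; feed is the mean speed in mm/s. With max_force (N) it stops when the force on the tool has changed by that much, and returns True; else False.
- r.move_j(angles): joint-space move.
- r.command_gripper(opening, squeeze=None): finger opening in mm; squeeze is the grip in N (None keeps the last); returns when the fingers have stopped.
- r.wait(seconds).
- ik(position, orientation): joint angles nearest the present ones, or None.
- cams.snapshot(name): name is "scene" or "top" or "wrist"; returns a dict with "frame" (420x560x3 uint8, red, green, blue), "intrinsics" (3x3 intrinsics, pixels), "T" (4x4, takes a point from camera to world coordinates); the wrist camera has in their place "tool_from_camera" (4x4, takes a point from camera to tool coordinates, whose origin is the TCP and whose axes are the flange's). Camera axes: x right, y up, looking along -z (the intrinsics and any distortion apply to the point x, -y, -z); pixel columns grow to the right and rows downward; lengths in mm; the calibration is good to about 2 mm. A picture is of the moment at which its call begins: read the wrist's pose just before it. There is no depth.
A pose or a line that the arm cannot do raises r.MotionError and nothing moves.
- r.finish_job(): hands the job in, once; it reports no verdict.
Readings, each from a call of its own:
- r.current_time(): time.
- r.current_joints(): joint angles.
- r.current_joint_vel(): joint speeds.
- r.current_tau(): joint torques, N m.
- r.current_eef_pos(): TCP position.
- r.current_ee_rot(): TCP orientation.
- r.current_force(): force on the tool from outside, world axes, zero at the start.
- r.current_torque(): the same for the moment, N m.
- r.current_opening(): finger opening in mm.
Only numpy, scipy, OpenCV 4.12 (cv2) and the standard library are available. Lean on these libraries where they do the work, as an engineer would, in place of code of your own. Each camera call takes 0.05 s, during which the arm holds its last target. There are 200 camera calls.

## Working session

There is one attempt and no reset: what is moved stays moved. The work goes in short steps, each a Python script; the robot and the scene stay as the last script left them, time stands still between calls to the robot, and variables do not carry over. Pictures are saved under pics/ and viewed, about 8 in all and at most 12, crops included, and the job is handed in when it is done.

```bash
mkdir -p pics; ls; python3 - <<'E'
from workcell import r,ik,cams
import cv2
for n in("scene","top"):
    s=cams.snapshot(n); cv2.imwrite(f"pics/{n}0.png",s["frame"][:,:,::-1])
    print(n,s["intrinsics"].tolist(),s["T"].round(3).tolist(),[k for k in s])
print(r.current_time(),r.pinch_z,r.current_ee_rot().tolist(),r.current_force())
E
```

```text
pics
scene [[471.68771088058463, 0.0, 282.1444576222253], [0.0, 471.68771088058463, 216.00826609060053], [0.0, 0.0, 1.0]] [[0.252, -0.713, 0.655, 1246.455], [0.967, 0.199, -0.156, -6.594], [-0.019, 0.673, 0.74, 920.817], [0.0, 0.0, 0.0, 1.0]] ['frame', 'intrinsics', 'T']
top [[510.4838833468589, 0.0, 274.581295631333], [0.0, 510.4838833468589, 206.4321066752138], [0.0, 0.0, 1.0]] [[0.022, 0.976, -0.219, 265.643], [-1.0, 0.021, -0.009, 157.606], [-0.004, 0.219, 0.976, 1338.466], [0.0, 0.0, 0.0, 1.0]] ['frame', 'intrinsics', 'T']
0.1 18.700000000000003 [[0.9040056486295138, 0.4275198066657757, -0.0007759860756533598], [0.4275205106796068, -0.9040042181715104, 0.0016082525809716325], [-1.393485314625336e-05, -0.0017856193809649525, -0.9999984056833521]] [ 0.24814137  0.73438472 -0.12378495]
```

View pics/scene0.png

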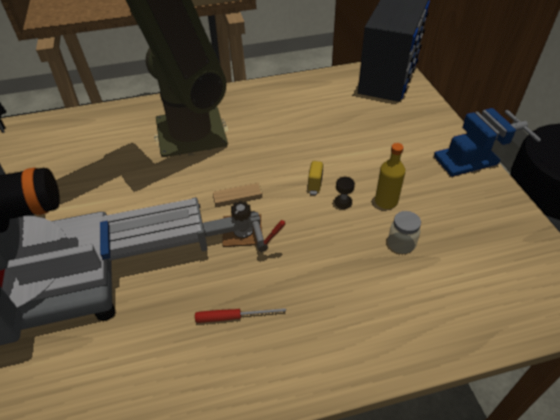

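View pics/top0.png

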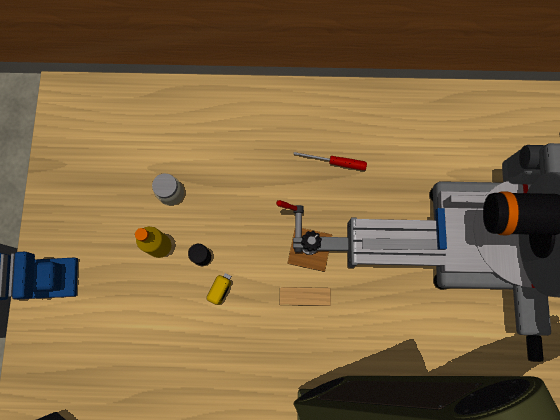

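The wing's knob is at about (311,241) in top and (240,210) in scene. The red grip runs (280,204)→(297,210) in top. The loose spare foot is at (200,254). Next: triangulate, then a wrist view from above.

```bash
cat > h.py <<'E'
import numpy as np, cv2
from workcell import r,ik,cams
def ray(K,T,u,v):
    d=np.linalg.inv(K)@[u,v,1]; d=T[:3,:3]@(d*[1,-1,-1]); return T[:3,3],d/np.linalg.norm(d)
def atz(K,T,u,v,z):
    o,d=ray(K,T,u,v); return o+d*(z-o[2])/d[2]
def tri(rays):
    A=sum(np.eye(3)-np.outer(d,d) for o,d in rays); b=sum((np.eye(3)-np.outer(d,d))@o for o,d in rays)
    p=np.linalg.solve(A,b); return p,[np.linalg.norm(np.cross(p-o,d)) for o,d in rays]
def wrist(name=None):
    p,R=np.array(r.current_eef_pos()),np.array(r.current_ee_rot()); s=cams.snapshot("wrist")
    T=np.eye(4);T[:3,:3]=R;T[:3,3]=p; T=T@s["tool_from_camera"]
    if name: cv2.imwrite(f"pics/{name}.png",s["frame"][:,:,::-1])
    return s["intrinsics"],T,s["frame"]
def Rdown(a): # jaw (y) axis at world angle a
    y=np.array([np.cos(a),np.sin(a),0]);z=np.array([0,0,-1.]);return np.column_stack([np.cross(y,z),y,z])
E
python3 - <<'E'
from h import *
S={n:cams.snapshot(n) for n in("scene","top")}
g=lambda n,u,v:ray(S[n]["intrinsics"],S[n]["T"],u,v)
p,e=tri([g("top",311,241),g("scene",240,210)]);print("knob",p,e)
t=S["top"];w=lambda u,v:atz(t["intrinsics"],t["T"],u,v,105)[:2]
for a,b in(((350,218),(437,221)),((349,267),(437,267))):
    d=w(*a)-w(*b);print(w(*a),w(*b),np.degrees(np.arctan2(d[1],d[0]))-90)
p,e=tri([g("top",279,203),g("scene",284,223)]);print("grip end",p,e)
R=np.array(r.current_ee_rot())
K,T,_=wrist("w0");print(K.round(1).tolist());print((np.linalg.inv(np.block([[R,np.array(r.current_eef_pos())[:,None]],[np.zeros((1,3)),1]]))@T).round(2))
E
```

```text
knob [460.36272748  76.20781123  85.48321995] [np.float64(0.3160192940797401), np.float64(0.31601929407971785)]
[516.61403165 -17.82245989] [ 513.65519175 -231.36768562] -0.7938280528457398
[396.06648741 -14.19054504] [ 400.66961119 -226.02539161] 1.2448285558976977
grip end [550.21983024 160.35456005 109.82205885] [np.float64(2.6851317029316535), np.float64(2.6851317029316366)]
[[334.5, 0.0, 280.6], [0.0, 334.5, 209.9], [0.0, 0.0, 1.0]]
[[ 0.0000e+00  9.5000e-01  3.0000e-01  7.8570e+01]
 [ 1.0000e+00 -0.0000e+00  0.0000e+00 -1.0000e-01]
 [ 0.0000e+00  3.0000e-01 -9.5000e-01 -1.4265e+02]
 [ 0.0000e+00  0.0000e+00  0.0000e+00  1.0000e+00]]
```

```bash
python3 - <<'E'
from h import *
p=np.array(r.current_eef_pos()); R=np.array(r.current_ee_rot())
for z in(500,470,450):
    try: r.move_linear([p[0],p[1],z],feed=250);break
    except r.MotionError as e: print(z,e)
print(r.current_time(),r.current_joints())
r.move_to([440,76,470],Rdown(-np.pi/2)); print(r.current_time(),r.current_joints())
r.move_linear([440,76,215],feed=300); print(r.current_time(),r.current_joints(),r.current_force(),r.current_torque())
wrist("w1")
for b in(1,-1):
  for a in np.radians([-90,-30,30,90,150,-150]): 
    q=ik([460,76,62],Rdown(a)); print(round(a,2),None if q is None else np.round(q,2))
  break
E
```

```text
1.475 [-1.12903853e+00  3.24580910e-01  6.61913046e-01  1.90910055e+00
  1.16652664e-05  1.57079233e+00]
5.2417 [ 1.70703727e-01  1.39109469e-01  3.26337365e-01  1.75800670e+00
 -7.09777472e-05 -2.97050602e+00]
6.2417 [ 1.70870373e-01  1.34083769e-01 -3.41711040e-01  1.09303166e+00
 -3.59871196e-05 -2.97052832e+00] [-0.39032605 -0.15218657  0.46866944] [-0.00695141 -0.02003763 -0.02459963]
-1.57 [ 0.16  0.31 -0.56  0.7   0.   -2.98]
-0.52 [ 0.16  0.31 -0.56  0.7   0.    2.26]
0.52 [ 0.16  0.31 -0.56  0.7   0.    1.21]
1.57 [ 0.16  0.31 -0.56  0.7   0.    0.16]
2.62 [ 0.16  0.31 -0.56  0.7   0.   -0.88]
-2.62 [ 0.16  0.31 -0.56  0.7   0.   -1.93]
```

View pics/w1.png

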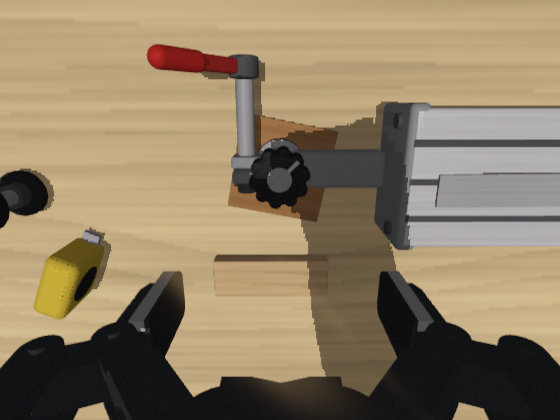

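Wrist view: knob top centre at (280,178), lever hub (245,66), red grip end (152,54). The wing runs parallel to the image rows, so saw yaw ≈ 0. j6 = -2.97 leaves nearly 6 rad of clockwise (+j6) travel.

```bash
python3 - <<'E'
from h import *
K,T,_=wrist()
k=atz(K,T,280,178,87);print("knob top",k)
print("hub",atz(K,T,245,66,50), "gripend", atz(K,T,152,54,110))
print("wing y dir",atz(K,T,400,248,105)-atz(K,T,560,246,105))
c=(k[:2]+[460.4,76.2])/2; c=[c[0],c[1]]
r.command_gripper(75,squeeze=30)
print(r.current_opening())
q0=np.array(r.current_joints())
r.move_to([*c,130],Rdown(-np.pi/2+.08)); print(r.current_joints()[5])
st=r.move_linear([*c,62],feed=120,max_force=6);print(st,r.current_eef_pos(),r.current_force(),r.current_time())
wrist("w2")
E
```

```text
knob top [461.29720825  77.32477966  87.        ]
hub [550.82441033 107.33881305  50.        ] gripend [552.27454952 164.59965355 110.        ]
wing y dir [ -1.9256476  131.72130466   0.        ]
75.18250613430774
-3.055877469391014
False [461.90925935  76.96566238  63.19993855] [0.72515306 0.37515472 0.03157681] 7.7667
```

View pics/w2.png

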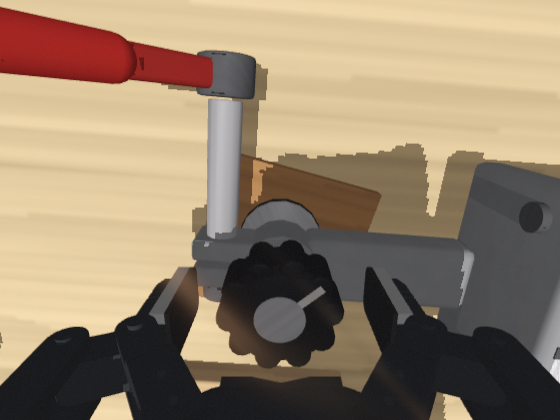

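Knob sits between the open fingers, centred at about (280,305), nothing touching. Grip and turn with torque logging.

```bash
cat >> h.py <<'E'
def turn(total,step,stop=None,n=4):
    """turn j6 by total, sinking 4 mm/turn; log; stop when |tz - base|>stop"""
    q=np.array(r.current_joints()); p=np.array(r.current_eef_pos()); R=np.array(r.current_ee_rot())
    dq=(np.array(ik(p-[0,0,4],R))-np.array(ik(p,R))); dq[5]=0
    a=0; out=[]
    while a<total-1e-6:
        a=min(a+step,total); t=q+dq*a/(2*np.pi); t[5]=q[5]+a; r.move_j(t)
        f=np.zeros(6)
        for _ in range(n): r.wait(.03); f+=np.r_[r.current_force(),r.current_torque()]/n
        out.append(f[5]); print(f"{r.current_time():.2f} a={a:.2f} j6={r.current_joints()[5]:.3f} F={f[:3].round(2)} M={f[3:].round(3)}",flush=True)
        if stop and stop(out): return True
    return False
E
python3 - <<'E'
from h import *
print(r.current_force(),r.current_torque())
r.command_gripper(40,squeeze=35); r.wait(.1)
print(r.current_opening(),r.current_eef_pos(),r.current_force(),r.current_torque(),r.current_time())
turn(1.0,.2,lambda o:abs(o[-1])>.3)
E
```

```text
[ 1.54367081 -0.29928381  0.35756761] [-0.00429322 -0.0276429   0.01183765]
49.211835531908825 [461.60139744  77.41414462  63.06216426] [-0.79105195  1.56122513  5.57223987] [0.27621768 0.21677982 0.01152274] 8.2583
8.70 a=0.20 j6=-2.859 F=[-0.62 -0.1   0.22] M=[-0.232  0.071  0.012]
9.14 a=0.40 j6=-2.659 F=[-0.52 -1.23  1.44] M=[-0.477  0.206  0.04 ]
9.58 a=0.60 j6=-2.459 F=[-1.08 -3.09  3.19] M=[-0.789  0.364  0.024]
10.03 a=0.80 j6=-2.260 F=[-1.7  -5.19  4.69] M=[-1.128  0.568  0.04 ]
10.47 a=1.00 j6=-2.059 F=[-1.96 -5.41  4.74] M=[-1.181  0.572 -0.016]
```

```bash
python3 - <<'E'
from h import *
r.command_gripper(58); q=np.array(r.current_joints());p=np.array(r.current_eef_pos()); R=np.array(r.current_ee_rot())
r.move_linear(p+[-.5,-1.0,0],feed=20); r.wait(.1)
b=np.mean([r.current_torque() for _ in range(1)],0); print("free",r.current_force(),b,r.current_eef_pos(),p)
r.command_gripper(40,squeeze=35); r.wait(.1); print(r.current_force(),r.current_torque(),r.current_opening())
turn(2.2,.2,lambda o:o[-1]>.16 or o[-1]<-.16 or (len(o)>2 and abs(np.mean(o[-2:]))>.11),n=6)
E
```

```text
free [-0.51756106  0.43139708 -0.26677935] [-0.02841837 -0.03257811  0.01285128] [461.7283634   77.41193401  62.39204332] [462.16352848  78.27861152  62.40631377]
[-2.52998836 -1.94648925  5.08186239] [-0.27580007  0.38591426  0.01185922] 49.23439612680931
11.91 a=0.20 j6=-1.859 F=[-2.07 -1.25  3.47] M=[-0.196  0.243  0.03 ]
12.42 a=0.40 j6=-1.659 F=[-2.9 -1.3  4.7] M=[-0.291  0.407  0.028]
12.93 a=0.60 j6=-1.458 F=[-3.05 -2.21  5.05] M=[-0.35   0.426 -0.044]
13.43 a=0.80 j6=-1.258 F=[-3.39 -1.55  5.34] M=[-0.405  0.482 -0.043]
13.94 a=1.00 j6=-1.058 F=[-4.04 -1.29  5.5 ] M=[-0.42   0.499 -0.059]
14.45 a=1.20 j6=-0.858 F=[-4.15 -1.17  6.05] M=[-0.425  0.542 -0.028]
14.96 a=1.40 j6=-0.658 F=[-4.54 -0.99  6.59] M=[-0.414  0.604 -0.049]
15.47 a=1.60 j6=-0.458 F=[-4.19 -0.33  6.23] M=[-0.408  0.634 -0.061]
15.97 a=1.80 j6=-0.258 F=[-4.26 -0.22  6.48] M=[-0.377  0.718 -0.062]
16.48 a=2.00 j6=-0.058 F=[-4.79  0.2   6.68] M=[-0.362  0.793 -0.076]
16.99 a=2.20 j6=0.142 F=[-4.79  1.1   6.88] M=[-0.332  0.884 -0.117]
```

```bash
python3 - <<'E'
from h import *
print([round(float(r.current_torque()[2]),3) for _ in range(3)])
turn(.1,.1,n=15)
K,T,f=wrist(); cv2.imwrite("pics/w3.png",f[:,:,::-1])
E
```

```text
[-0.113, -0.113, -0.113]
17.74 a=0.10 j6=0.239 F=[-2.73 -0.26  5.49] M=[-0.497  0.543 -0.1  ]
```

View pics/w3.png

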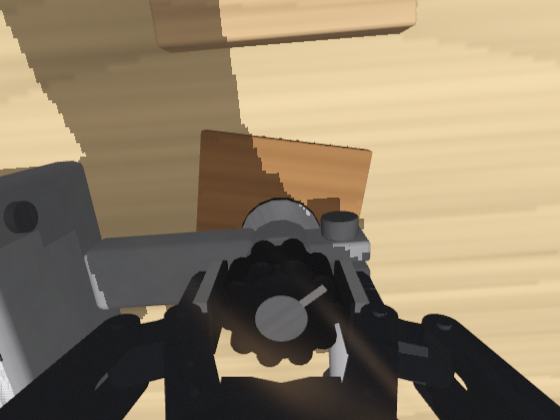

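The mark on the knob keeps its place relative to the jaws, so there's no slip. |Mz| may be starting to rise. I'll continue in finer steps.

```bash
python3 - <<'E'
from h import *
turn(.3,.1,lambda o:abs(o[-1])>.15,n=12)
E
```

```text
18.44 a=0.10 j6=0.334 F=[-2.53  0.14  5.2 ] M=[-0.467  0.53  -0.124]
19.09 a=0.20 j6=0.434 F=[-2.39  0.28  5.51] M=[-0.413  0.574 -0.15 ]
```

Mz slope is about 0.25 N m/rad, matching the contact stiffness (0.24). Taking the drag baseline of 0.055, that gives a load of about 9 N: a light touch. Release, then push the lever along its arc with shut fingers.

```bash
python3 - <<'E'
from h import *
r.command_gripper(80); p=np.array(r.current_eef_pos()); print("released",p,r.current_force(),r.current_torque())
r.move_linear([p[0],p[1],200],feed=200)
r.command_gripper(0)
R=Rdown(0); P=np.array([549.5,108.5,45])
def tip(deg,s=65,h=8): f=np.radians(deg); return P+[0,s*np.cos(f)-h*np.sin(f)-11,s*np.sin(f)+h*np.cos(f)]
s=tip(60)+[0,-12,12]
r.move_to([s[0],s[1],200],R); print(r.current_joints(),r.current_time())
wrist("w4")
print(r.move_linear(s,feed=150,max_force=8),r.current_eef_pos(),s)
print("t",r.current_time(),r.current_force())
E
```

```text
released [460.2345743   77.43210451  61.01661369] [-0.46718568  0.9506357  -0.26316863] [-0.0226622   0.01536133 -0.03932814]
[ 1.99396907e-01  3.35055851e-01 -1.13207481e-01  1.12297093e+00
  1.28902457e-05  1.76947483e+00] 22.2833
False [549.91219769 111.13488368 117.91825306] [549.5        111.07179677 117.29165125]
t 23.0333 [-0.8049677   0.19989003  0.40995965]
```

View pics/w4.png

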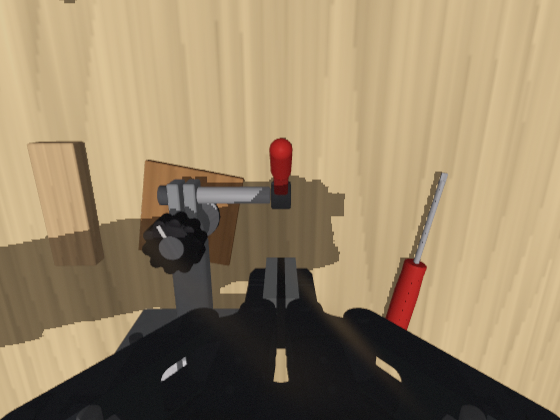

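Lever and knob both look clear. The zero torque after release (-0.04) differs from before (+0.01), so the load estimate is uncertain. Before locking, I'll regrip and do a bias-free hysteresis check: back 0.15, forward 0.15 and on.

```bash
cat >> h.py <<'E'
def mean(n=8):
    f=np.zeros(6)
    for _ in range(n): r.wait(.025); f+=np.r_[r.current_force(),r.current_torque()]/n
    return f
def seq(angs):
    q=np.array(r.current_joints()); p=np.array(r.current_eef_pos()); R=np.array(r.current_ee_rot())
    dq=(np.array(ik(p-[0,0,4],R))-np.array(ik(p,R))); dq[5]=0
    for a in angs:
        t=q+dq*a/(2*np.pi); t[5]=q[5]+a; r.move_j(t); f=mean()
        print(f"{r.current_time():.2f} a={a:+.2f} j6={r.current_joints()[5]:.3f} F={f[:3].round(2)} M={f[3:].round(3)}",flush=True)
E
python3 - <<'E'
from h import *
p=np.array(r.current_eef_pos()); r.move_linear([p[0],p[1],170],feed=250); r.command_gripper(75)
a=np.arctan2(*np.array(r.current_ee_rot())[[1,0],1])-(0.434-r.current_joints()[5]); print(a)
r.move_to([460.2,77.2,140],Rdown(a)); q=r.current_joints(); print(q[5])
r.move_linear([460.2,77.2,61.0],feed=200,max_force=8)
f=mean(10); print("free",f.round(3)); r.command_gripper(40,squeeze=35); print("grip",mean().round(3),r.current_time())
seq([-.05,-.1,-.15,-.1,-.05,0])
E
```

```text
1.3362107968417765
0.40149986110449
free [ 0.181 -0.165  0.48  -0.002 -0.007 -0.026]
grip [-1.002  0.3    5.61   0.024  0.191  0.006] 26.675
27.12 a=-0.05 j6=0.351 F=[-0.47  0.18  2.14] M=[-0.018  0.111  0.102]
27.57 a=-0.10 j6=0.302 F=[-0.77  0.2   2.83] M=[-0.017  0.128  0.07 ]
28.02 a=-0.15 j6=0.252 F=[-0.79  0.    3.21] M=[0.008 0.165 0.066]
28.48 a=-0.10 j6=0.300 F=[-0.78  0.83  3.96] M=[ 0.029  0.18  -0.086]
28.93 a=-0.05 j6=0.350 F=[-1.13  0.3   4.41] M=[ 0.01   0.215 -0.079]
29.38 a=+0.00 j6=0.400 F=[-0.79  0.52  4.93] M=[ 0.009  0.246 -0.112]
```

Hysteresis confirms the sign and the contact: half-width 0.075 → 0.10 N m over the last 0.15 rad, so roughly 5 N. A touch more, then release and lock.

```bash
python3 - <<'E'
from h import *
seq([.05,.1])
r.command_gripper(80); p=np.array(r.current_eef_pos()); print("free",mean().round(3))
r.move_linear([p[0],p[1],190],feed=200); r.command_gripper(0)
R=Rdown(0); P=np.array([549.5,108.5,45])
def tip(deg,s=65,h=8): f=np.radians(deg); return P+[0,s*np.cos(f)-h*np.sin(f)-11,s*np.sin(f)+h*np.cos(f)]
s=tip(60)+[0,-12,12]
r.move_to([s[0],s[1],190],R); r.move_linear(s,feed=150,max_force=8)
for d in range(60,-1,-10):
    st=r.move_linear(tip(d),feed=60,max_force=20); print(d,st,np.round(r.current_eef_pos(),1),tip(d).round(1),np.round(r.current_force(),1))
    if st: break
st=r.move_linear(tip(0)+[0,0,-5],feed=20,max_force=12); r.wait(.2); print(st,r.current_eef_pos(),r.current_force(),r.current_time())
E
```

```text
29.82 a=+0.05 j6=0.449 F=[-1.35  0.28  4.96] M=[ 0.028  0.23  -0.091]
30.27 a=+0.10 j6=0.500 F=[-1.06  0.49  5.07] M=[ 0.038  0.265 -0.142]
free [ 0.022  0.074 -0.126  0.024  0.018  0.006]
60 False [549.3 123.4 105.1] [549.5 123.1 105.3] [-1.1 -0.2  0.4]
50 False [549.4 133.6  99.8] [549.5 133.2  99.9] [-1.2  0.4 -0. ]
40 False [549.3 142.6  92.6] [549.5 142.2  92.9] [-0.4 -0.2 -0.3]
30 False [549.3 150.2  83.9] [549.5 149.8  84.4] [ 0.6 -0.2 -0.7]
20 False [549.4 156.1  74.2] [549.5 155.8  74.7] [-0.  -0.5 -0.2]
10 False [549.2 160.3  63.6] [549.5 160.1  64.2] [-0.3 -0.9 -0.6]
0 False [549.8 162.6  52.9] [549.5 162.5  53. ] [-0.  -0.9  4.3]
True [549.84240944 162.59067977  52.76443121] [-1.48507507 -0.83110908  7.37094489] 37.1
```

```bash
python3 - <<'E'
from h import *
p=np.array(r.current_eef_pos()); r.move_linear(p+[0,0,110],feed=150); print(r.current_time())
r.move_linear(p+[0,-60,130],feed=150); wrist("w5")
for n in("scene",):
    f=cams.snapshot(n)["frame"][150:290,180:320]; cv2.imwrite("pics/s5.png",cv2.resize(f,None,fx=4,fy=4,interpolation=3)[:,:,::-1])
E
```

```text
37.9833
```

View pics/w5.png

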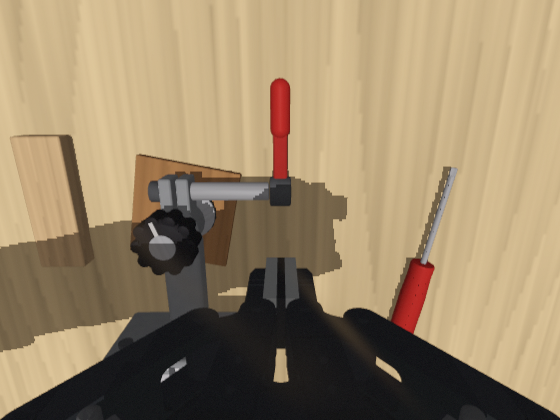

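View pics/s5.png

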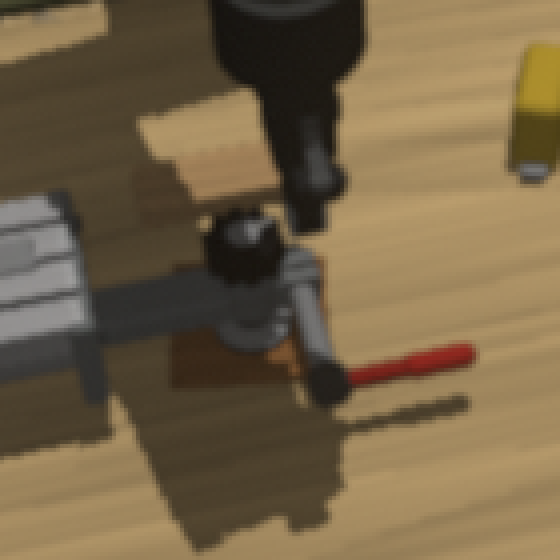

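The lever looks level: grip end at (280,80), hub at (281,190). One firmer press near the outer end confirms the stop; then retreat and hand in.

```bash
python3 - <<'E'
from h import *
K,T,_=wrist(); 
for z in(40,45,50,55): print(z,atz(K,T,280,80,z)[:2].round(1))
r.move_linear([549.5,180,165],feed=200); r.move_linear([549.5,180,60],feed=150,max_force=8)
st=r.move_linear([549.5,180,46],feed=20,max_force=20); print(st,r.current_eef_pos(),r.current_force())
r.wait(.3); print(r.current_eef_pos(),r.current_force())
r.move_linear([549.5,180,230],feed=200); r.wait(.3); print(r.current_force(),r.current_time()); r.finish_job()
E
```

```text
40 [549.9 199.2]
45 [549.9 198.9]
50 [549.9 198.6]
55 [549.9 198.3]
True [550.08870634 180.25126675  52.82045753] [-1.52865167 -0.86592649  6.93213754]
[550.05251283 180.2114744   52.81304177] [-1.56392548 -1.00700145  7.97903543]
[ 0.04206826  0.13009515 -0.70726263] 42.25
the job is handed in; nothing more can be done
```

I screwed the foot down until the pad touched the packer, then swung the red lever down to its stop. I handed the job in at about 42 s with the arm well clear; no verdict is reported.

- **Foot:** I turned the knob clockwise about 3.6 rad in total, and the mark on it showed no slip at the one check (3.3 rad). Knob torque rose from about 0.055 to about 0.14 N m. From about 2.8 rad on it rose at about 0.25 N m per rad, which matches the pad bearing on the packer. I put the load on the pad at about 5–9 N.
- **Clamp lever:** the last press near the grip end stopped at the 20 N limit, with the tip 52.8 mm above the bench. A level grip's top would be at 53 mm. The camera put the grip end 90–91 mm from the pivot, so the lever is level.
- **Disagreements:** the torque zero drifted by up to 0.05 N m. Before locking I re-gripped the knob and turned it 0.15 rad back and forth. That confirmed contact, but it read lower (about 5 N) than the first estimate (about 9 N). I then turned about 0.1 rad further and released, so the load is only known to within a few newtons.
- **Lever force:** almost no force showed while the lever was swinging down; I expected about 3 N. It registered only near the end, and the level lever in the pictures shows it did move.
- **Other things:** the tool did not touch the loose items. I did not measure their positions again at the end.

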